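# Knock the stuck insert out of the blue clamp block

### The arm

A 6-joint arm with a two-finger parallel gripper is mounted at the origin on a cart in front of the work surface, level with it; the furniture and walls round the work are solid. World frame = base frame: x ahead of the robot, y to its left, z up, the work surface at z = 0. Lengths are in mm, angles in rad, forces in N, time in s.
With the tool pointing down it reaches from about 350 to 775 mm from the base axis. Payload 7.3 kg.
Tool frame: the origin (TCP) lies at the very end of the fingers, on their centre line; the grasp point (between the pads) lies 19 mm behind it (ctrl.grip_point_offset is the distance from the TCP to the grasp point, in mm); z points along the fingers, y is the line along which they close (so a half turn about z gives the same grasp; the last joint's range is limited). The gripper opens to 92 mm and grips with 3 to 60 N. Pads are 19 mm wide; open, the fingers measure 130 mm over their backs; the gripper's body (75 mm by 190 mm) begins 47 mm behind the grasp point.
Start: joints at [-1.382, 0.342, 1.524, -0, 1.275, -0.146], TCP at [172.527, -495.862, 226.741] pointing down, gripper open.
Joint ranges: [-2.53, 2.53], [-0.77, 2.02], [0.04, 2.7], [-1, 4.14], [0.28, 2.66], [-3.11, 3.11]. Speed limits (rad/s): [2.57, 2.57, 3.14, 3.14, 3.14, 3.14].

### API

Orientations are given as a unit quaternion [w, x, y, z].
In Python, from plant import ctrl, eyes gives the robot as it stands.
- The arm moves only by the shell command python3 -m jog 'ROWS' [FORCE]. ROWS is JSON, a list of rows, each a list of 7 numbers: the shift along the tool's x, y, z scaled (see below), then the turn, a rotation vector about the tool's x, y, z scaled (see below), then the gripper's target within -1 to 1 (shut at 1, half-way at 0, fully open at -1). In form: [[dx, dy, dz, wx, wy, wz, grip], ...]. A call has 1 to 20 rows; each row is the pose to reach, as a shift and turn from the pose commanded when the call began, along the tool's axes at that moment; what a row does not reach only later rows make up. The controller multiplies each number of a shift by 500 mm and each number of a turn by 0.5 rad. A row lasts 1/10 s, in which the tool goes at most 50 mm and 8.59 degrees, less where a joint would pass 70% of its speed; a pose out of reach is approached as far as the arm can. A call with a number of a shift or a turn outside -1 to 1 is refused whole. A call with a gripper value outside its range is refused whole. The fingers move at their own pace and stop on an object; FORCE is the grip in N (left out, the last holds). Time passes only in rows, so rows that repeat a pose let the fingers close. It gives the time, the measured TCP pose, the force, the opening and the grip force at its end, in the units of the state.
- ctrl.state(): the state, without advancing time (a new reading comes with each control period).
- eyes.capture(name): name is "scene" or "top" or "wrist"; returns the picture (384x512x3 uint8, blue, green, red); there is no depth.
- eyes.camera_model(name): a dict with "camera_matrix" (3x3 intrinsics, pixels), "camera_from_world" (4x4, takes a point from world to camera coordinates). Camera axes: x right, y up, looking along -z (the intrinsics and any distortion apply to the point x, -y, -z); pixel columns grow to the right and rows downward; lengths in mm; the calibration is good to about 2 mm. The wrist camera is an equidistant fisheye: a pixel r from the principal point sees the ray r / f radians off the axis. A picture is of the moment at which its call begins: read the wrist's pose just before it. camera_model takes no time and is no camera call; for the wrist camera it gives the pose at the moment of the call.
- ctrl.sign_off(): hands the job in; it is judged then, once.
The state is a dict: "time": time; "joints": joint angles; "joint_vel": joint speeds; "effort": joint torques, N m; "ee_pos": TCP position; "eef_rot": TCP orientation; "contact_force": force on the tool from outside, world axes, zero at the start; "ft_torque": the same for the moment, N m; "width": finger opening in mm; "grasp_force": force on a finger pad.
Only numpy, scipy, OpenCV 4.12 (cv2) and the standard library are available. Lean on these libraries where they do the work, as an engineer would, in place of code of your own. Each camera call takes 0.05 s, during which the arm holds its last target. There are 200 camera calls.

### The job

The brass insert is stuck in the blue bearing block of the print clamp. Take the yellow-handled drift from its wooden block and push it down through the access hole on top of the blue block, so that the insert drops out below into the tray, then leave the drift standing in that hole, collar down on the block, and let go. Leave the insert in the red block where it is.

Things in the scene. Friction and masses are not known exactly. Their poses are not given: they have to be found in the camera images.
- drift_grip (a point): Centre of the drift's round yellow handle (22 mm across, 50 long; z axis up along it). Below the handle: steel collar 34 mm across, underside 31 mm under this point, then a steel shaft 12 mm across, tip 87 mm under it. Loose, 0.16 kg. It hangs by its collar in the 15 mm hole of a fixed light wooden block, 64 x 64 x 58 mm; lift it 60 mm to clear.
- blue_hole (a point): Centre of the mouth of the vertical access hole, 21 mm across, in the top of the blue block, 110 mm above the table. The block, 70 x 70 x 40 mm, stands on posts over a 110 x 110 mm rimmed tray, fixed. The insert's top is 12 mm below the mouth. With the drift's collar down on the block its handle centre is 31 mm above this point and the insert is out.
- blue_insert: The loose brass insert stuck in the blue block's pocket, held by two spring plungers below: a plug 26 mm across, 34 mm tall, 0.08 kg; origin at the centre of its tapered lower end, 46 mm below the hole's mouth at the start, about 90 to 104 mm below when dropped into the tray. It takes a push of 5 to 20 N over 35 mm to drive it out.
- red_insert: The like brass insert in the red block, on a stand the same as the blue one but for the block's colour; origin at the centre of its lower end, 64 mm above the table. It must stay there.
Mind the look-alikes: they are no part of the job. Leave any purple look-alike of the part that bears drift_grip alone.

How it is judged (in metres and radians):
On the way:
1. the drift's tip is in the access hole of the blue block while the insert is still in it (z of drift_grip in the frame of blue_hole below 0.082 m and horizontal distance between drift_grip and blue_hole below 0.012 m and z of blue_insert in the frame of blue_hole above -0.072 m), for 0.04 s.
At the end, for the whole second after the job is handed in: The blue insert lies at rest in its tray (its lower end 80 mm or more below the hole's mouth, within 60 mm of its axis); the drift stands in the blue hole within 10 mm of collar-down, 15 mm of the axis and 0.2 rad of upright; the red insert is still in its pocket (z of blue_insert in the frame of blue_hole below -0.08 m and horizontal distance between blue_insert and blue_hole below 0.06 m and linear speed of blue_insert below 0.03 m/s and z of drift_grip in the frame of blue_hole below 0.041 m and horizontal distance between drift_grip and blue_hole below 0.015 m and angle between drift_grip's own z axis and vertical below 0.2 rad and height (world z) of red_insert above 0.053 m); the robot touches nothing.
It fails at once if the insert in the red block is pushed down more than 11 mm (height (world z) of red_insert below 0.053 m).
It also fails if it takes over 35 s, if anything falls off the work surface, if the arm or the gripper's body presses on something with over 40 N, if the wrist force passes 120 N, or if a joint passes its speed limit or range.

## Working session

There is one attempt and no reset: what is moved stays moved. The work goes in short steps, Python scripts to look and compute and a shell command to move; the robot and the scene stay as the last step left them, time stands still between calls to the robot, and variables do not carry over. Pictures are saved under pics/ and viewed, at most 10 in all, crops included, and the job is handed in when it is done.

```bash
mkdir -p pics; ls; python3 - <<'E'
from plant import ctrl,eyes
import cv2,numpy as np
for n in ("scene","top"):
    cv2.imwrite(f"pics/{n}0.png",eyes.capture(n)); m=eyes.camera_model(n); print(n,np.round(m["camera_matrix"],1).tolist(),np.round(m["camera_from_world"],3).tolist(),[k for k in m])
s=ctrl.state();print(s["time"],s["ee_pos"],s["eef_rot"],s["width"])
E
```

```text
pics
scene [[487.4, 0.0, 255.6], [0.0, 487.4, 188.2], [0.0, 0.0, 1.0]] [[-0.848, -0.529, 0.02, 424.402], [0.365, -0.558, 0.745, -276.635], [-0.384, 0.639, 0.666, -978.356], [0.0, 0.0, 0.0, 1.0]] ['camera_matrix', 'camera_from_world']
top [[370.2, 0.0, 250.4], [0.0, 370.2, 191.9], [0.0, 0.0, 1.0]] [[0.022, -0.999, -0.027, -28.672], [0.982, 0.017, 0.187, -544.922], [-0.186, -0.031, 0.982, -862.543], [0.0, 0.0, 0.0, 1.0]] ['camera_matrix', 'camera_from_world']
0.1 [ 172.47104947 -495.47766027  226.13426178] [-6.79146358e-04  9.86021063e-01  1.66619330e-01 -1.27900885e-05] 91.75397083485667
```

View pics/scene0.png

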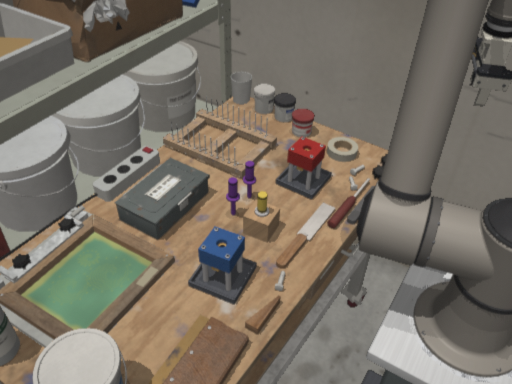

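View pics/top0.png

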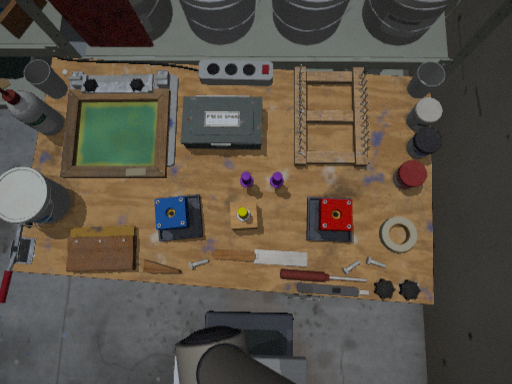

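Scene picture: the yellow drift is at (262,203) in the light wooden block, with two purple look-alikes at (233,190) and (249,175). The blue block's hole is at (222,243), the red block at (306,150). In the top picture, the yellow drift is at (243,214), the purple ones at (247,180) and (277,180), the blue hole at (171,212) and red at (336,213). The yellow-handled one in the wooden block fits the description; I'll confirm it in an enlarged crop.

```bash
python3 - <<'E'
import cv2,numpy as np
a=cv2.imread("pics/top0.png")[165:245,140:270]; b=cv2.imread("pics/scene0.png")[180:280,190:290]
a=cv2.resize(a,None,fx=6,fy=6,interpolation=cv2.INTER_CUBIC)[:, :780]
cv2.imwrite("pics/ca.png",a); cv2.imwrite("pics/cb.png",cv2.resize(b,None,fx=6,fy=6,interpolation=cv2.INTER_CUBIC))
E
```

```text
(no output)
```

View pics/ca.png

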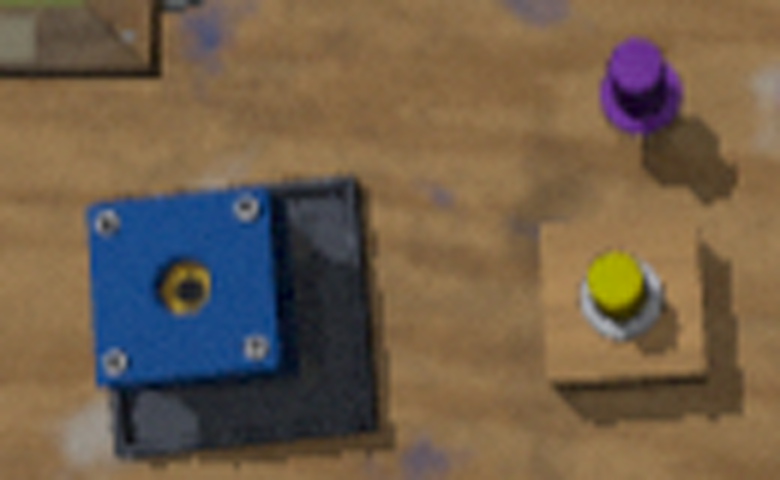

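View pics/cb.png

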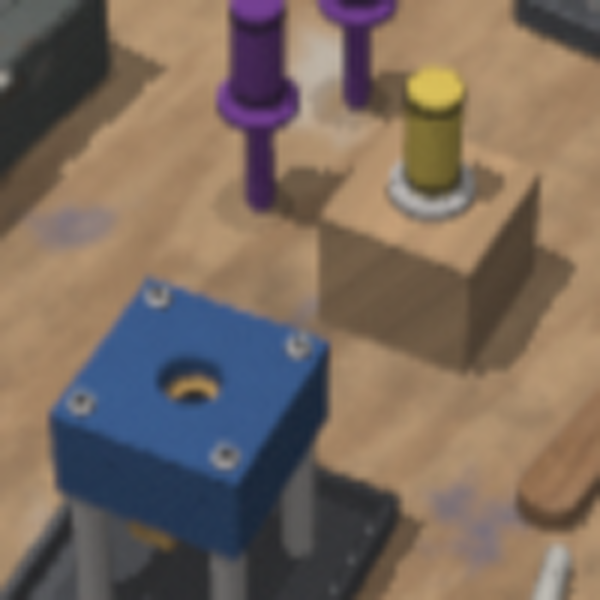

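The crops confirm it: the yellow handle with a steel collar is in the wooden block. Its top is at crop-top (617,281) and crop-scene (436,90). The hole mouth is at crop-top (184,288) and crop-scene (190,379).

```bash
cat >h.py <<'E'
from plant import ctrl,eyes
import numpy as np
from scipy.spatial.transform import Rotation as R
def ray(n,uv,m=None):
    m=m or eyes.camera_model(n); K=np.array(m["camera_matrix"]);T=np.array(m["camera_from_world"])
    d=np.array([(uv[0]-K[0,2])/K[0,0],(uv[1]-K[1,2])/K[1,1]])
    if n=="wrist":
        r=np.linalg.norm(d); v=np.array([*(d/r*np.sin(r)),np.cos(r)])
    else: v=np.array([*d,1])
    v=v*[1,-1,-1]
    return -T[:3,:3].T@T[:3,3],T[:3,:3].T@v
def atz(n,uv,z,m=None):
    o,d=ray(n,uv,m); return o+d*(z-o[2])/d[2]
def rot(): q=ctrl.state()["eef_rot"]; return R.from_quat([q[1],q[2],q[3],q[0]])
def shift(target):
    s=ctrl.state(); return rot().inv().apply(np.array(target)-s["ee_pos"])/500
E
python3 - <<'E'
from h import *
f=lambda u,o:(o[0]+(u[0]+.5)/6-.5,o[1]+(u[1]+.5)/6-.5)
A=(140,165);B=(190,180)
for name,a,b,z in [("yellow",(617,281),(436,90),114),("hole",(184,288),(190,379),110),("screws",(182,284.5),(190,374),110)]:
    print(name,atz("top",f(a,A),z).round(1),atz("scene",f(b,B),z).round(1))
s=ctrl.state()
print(rot().as_matrix().round(3).tolist(), s["joints"].round(3) if hasattr(s["joints"],"round") else s["joints"])
for t in [(1,(482,10,190)),]: print(t)
E
```

```text
yellow [487.9  -2.9 114. ] [ 4.856e+02 -2.000e-01  1.140e+02]
hole [482.7 163.  110. ] [482.2 164.3 110. ]
screws [484.  163.8 110. ] [483.5 162.5 110. ]
[[0.944, 0.329, -0.0], [0.329, -0.944, 0.001], [0.0, -0.001, -1.0]] [-1.382  0.343  1.525  0.     1.275 -0.146]
(1, (482, 10, 190))
```

```bash
python3 -m jog '[[0.919,-0.726,0.072,0,0,0.67,-1],[0.919,-0.726,0.072,0,0,0.67,-1],[0.919,-0.726,0.072,0,0,0.67,-1],[0.919,-0.726,0.072,0,0,0.67,-1],[0.919,-0.726,0.072,0,0,0.67,-1],[0.919,-0.726,0.072,0,0,0.67,-0.5],[0.919,-0.726,0.072,0,0,0.67,-0.3],[0.919,-0.726,0.072,0,0,0.67,-0.3],[0.919,-0.726,0.072,0,0,0.67,-0.3],[0.919,-0.726,0.072,0,0,0.67,-0.3],[0.919,-0.726,0.072,0,0,0.67,-0.3],[0.919,-0.726,0.072,0,0,0.67,-0.3],[0.919,-0.726,0.072,0,0,0.67,-0.3],[0.919,-0.726,0.072,0,0,0.67,-0.3],[0.919,-0.726,0.072,0,0,0.67,-0.3],[0.919,-0.726,0.072,0,0,0.67,-0.3]]' 30
python3 - <<'E'
from h import *
import cv2
m=eyes.camera_model("wrist"); im=eyes.capture("wrist"); cv2.imwrite("pics/w1.png",im)
s=ctrl.state(); print(s["ee_pos"],rot().as_matrix().round(3).tolist(),s["width"],np.round(m["camera_matrix"],1).tolist())
np.savez("w1.npz",K=m["camera_matrix"],T=m["camera_from_world"])
h=cv2.cvtColor(im,cv2.COLOR_BGR2HSV); k=cv2.inRange(h,(22,120,100),(35,255,255))
n,l,st,c=cv2.connectedComponentsWithStats(k)
for i in range(1,n):
    if st[i,4]>60: print(st[i],c[i],atz("wrist",c[i],114,m).round(1))
E
```

```text
time: 1.7
ee_pos: [486.8, -3.1, 190.8]
eef_rot: [0.0, 1.0, -0.001, -0.0]
contact_force: [-0.2, -0.6, -0.7]
width: 59.5
grasp_force: 0.0
[486.87649673  -3.11296324 190.87924892] [[1.0, -0.002, 0.0], [-0.002, -1.0, -0.0], [0.0, 0.0, -1.0]] 59.457823561346494 [[297.3, 0.0, 251.4], [0.0, 297.3, 193.4], [0.0, 0.0, 1.0]]
[237 177  26  36 663] [249.47058824 195.20965309] [493.   -1.2 114. ]
```

View pics/w1.png

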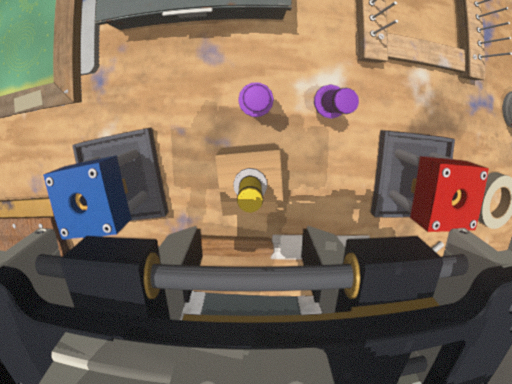

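The wrist view shows the yellow top at about (250,201), between the fingers, with the blue hole at (81,202).

```bash
python3 - <<'E'
from h import *
d=np.load("w1.npz"); m=dict(camera_matrix=d["K"],camera_from_world=d["T"])
print(atz("wrist",(250.5,201),114,m).round(1),atz("wrist",(250,184),64,m).round(1),atz("wrist",(81,202),110,m).round(1), (-d["T"][:3,:3].T@d["T"][:3,3]).round(0))
print(shift((487,-1.5,76)).round(4))
E
```

```text
[488.  -2. 114.] [489.3  -1.4  64. ] [485. 160. 110.] [565.  -3. 349.]
[ 2.000e-04 -3.300e-03  2.298e-01]
```

```bash
python3 -m jog '[[0.001,-0.003,0.08,0,0,0,-0.3],[0.001,-0.003,0.16,0,0,0,-0.3],[0.001,-0.003,0.23,0,0,0,-0.3],[0.001,-0.003,0.23,0,0,0,-0.3],[0.001,-0.003,0.23,0,0,0,1],[0.001,-0.003,0.23,0,0,0,1],[0.001,-0.003,0.23,0,0,0,1],[0.001,-0.003,0.23,0,0,0,1],[0.001,-0.003,0.23,0,0,0,1],[0.001,-0.003,0.23,0,0,0,1],[0.001,-0.003,0.23,0,0,0,1],[0.001,-0.003,0.23,0,0,0,1]]' 45
```

```text
time: 2.95
ee_pos: [488.2, -0.6, 76.3]
eef_rot: [0.0, 1.0, -0.0, 0.001]
contact_force: [-1.1, 0.0, 6.1]
width: 21.1
grasp_force: 45.0
```

```bash
python3 -m jog '[[0,0,-0.08,0,0,0,1],[0,0,-0.17,0,0,0,1],[0,0,-0.25,0,0,0,1],[0,0,-0.25,0,0,0,1],[-0.01,-0.1,-0.25,0,0,0,1],[-0.01,-0.2,-0.25,0,0,0,1],[-0.01,-0.29,-0.25,0,0,0,1],[-0.01,-0.328,-0.25,0,0,0,1],[-0.01,-0.328,-0.25,0,0,0,1],[-0.01,-0.328,-0.25,0,0,0,1],[-0.01,-0.328,-0.25,0,0,0,1]]'
python3 - <<'E'
from h import *
import cv2
s=ctrl.state();print(s["ee_pos"],rot().as_matrix().round(3).tolist())
w=eyes.capture("wrist");m=eyes.camera_model("wrist");np.savez("w2.npz",K=m["camera_matrix"],T=m["camera_from_world"])
sc=eyes.capture("scene"); cv2.imwrite("pics/w2f.png",w); cv2.imwrite("pics/s2f.png",sc)
a=cv2.resize(w[140:270,190:320],(600,600),interpolation=cv2.INTER_CUBIC)
cv2.imwrite("pics/w2.png",a)
b=cv2.resize(sc[150:290,170:270],None,fx=4,fy=4,interpolation=cv2.INTER_CUBIC)
cv2.imwrite("pics/s2.png",b)
E
```

```text
time: 4.05
ee_pos: [482.6, 162.5, 200.1]
eef_rot: [0.0, 1.0, -0.001, -0.001]
contact_force: [0.1, -0.6, -2.0]
width: 21.1
grasp_force: 45.0
[482.5571063  162.46199768 200.09923824] [[1.0, -0.001, -0.001], [-0.001, -1.0, -0.001], [-0.001, 0.001, -1.0]]
```

View pics/w2.png

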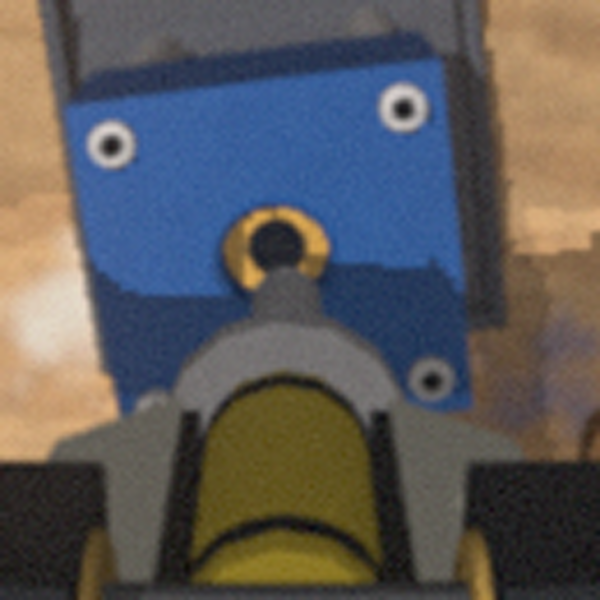

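View pics/s2.png

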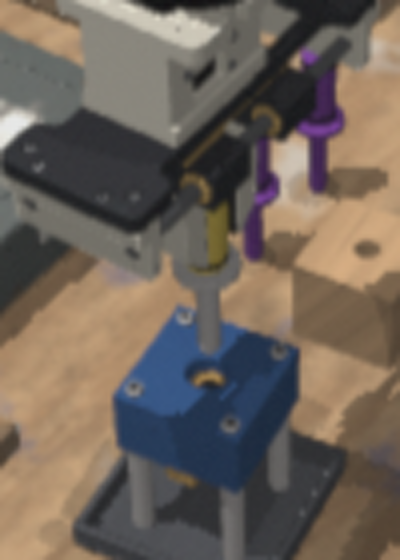

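In the wrist crop the hole is at (277,252) and the shaft tip centre at about (286,292). In the scene crop the hole is at (207,379) and the tip centre at about (208,345). The drift hangs upright.

```bash
python3 - <<'E'
from h import *
d=np.load("w2.npz"); m=dict(camera_matrix=d["K"],camera_from_world=d["T"])
f=lambda u:(190+u[0]/4.615-.4,140+u[1]/4.615-.4)
g=lambda u:(170+u[0]/4-.4,150+u[1]/4-.4)
print("hole",atz("wrist",f((277,252)),110,m).round(1),atz("scene",g((207,379)),110).round(1))
for z in(122,126):print("tip",atz("wrist",f((286,292)),z,m).round(1),atz("scene",g((208,345)),z).round(1))
E
```

```text
hole [485.7 164.2 110. ] [479.5 167.7 110. ]
tip [481.7 162.5 122. ] [485.8 157.3 122. ]
tip [483.1 162.5 126. ] [483.6 160.3 126. ]
```

```bash
python3 -m jog '[[0.002,-0.003,0,0,0,0,1],[0.002,-0.003,0.015,0,0,0,1],[0.002,-0.003,0.03,0,0,0,1],[0.002,-0.003,0.045,0,0,0,1],[0.002,-0.003,0.05,0,0,0,1],[0.002,-0.003,0.05,0,0,0,1],[0.002,-0.003,0.05,0,0,0,1]]' 60
```

```text
time: 4.85
ee_pos: [483.9, 165.0, 175.7]
eef_rot: [0.0, 1.0, -0.0, 0.0]
contact_force: [0.4, -0.5, -1.0]
width: 20.8
grasp_force: 60.0
```

```bash
python3 -m jog '[[0,0,0.01,0,0,0,1],[0,0,0.02,0,0,0,1],[0,0,0.03,0,0,0,1],[0,0,0.04,0,0,0,1],[0,0,0.04,0,0,0,1]]' 60
python3 -m jog '[[0,0,0.01,0,0,0,1],[0,0,0.02,0,0,0,1],[0,0,0.03,0,0,0,1],[0,0,0.04,0,0,0,1],[0,0,0.048,0,0,0,1],[0,0,0.048,0,0,0,1],[0,0,0.048,0,0,0,1]]' 60
```

```text
time: 5.35
ee_pos: [485.3, 165.2, 157.4]
eef_rot: [-0.0, 1.0, 0.0, 0.003]
contact_force: [0.5, -0.6, 4.1]
width: 21.1
grasp_force: 60.0
time: 6.05
ee_pos: [483.5, 164.9, 131.2]
eef_rot: [0.0, 1.0, -0.0, -0.001]
contact_force: [0.3, 0.0, -2.0]
width: 21.1
grasp_force: 60.0
```

```bash
python3 -m jog '[[0,0,0.005,0,0,0,1],[0,0,0.007,0,0,0,1],[0,0,0.007,0,0,0,1]]' 60
python3 - <<'E'
from h import *
import cv2
sc=eyes.capture("scene")
cv2.imwrite("pics/s3.png",cv2.resize(sc[150:310,170:270],None,fx=3.7,fy=3.7,interpolation=cv2.INTER_CUBIC))
E
```

```text
time: 6.35
ee_pos: [483.8, 164.9, 128.4]
eef_rot: [0.0, 1.0, -0.0, 0.0]
contact_force: [0.6, -0.9, 1.8]
width: 21.0
grasp_force: 60.0
```

View pics/s3.png

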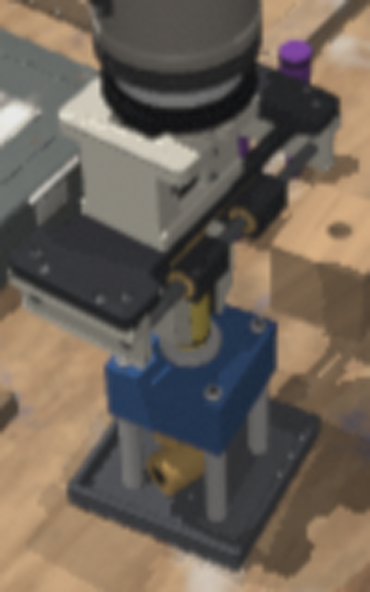

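The brass insert now lies on the tray floor at about (175,468), and the collar is down on the blue block. I'll release and retreat.

```bash
python3 -m jog '[[0,0,0,0,0,0,-0.3],[0,0,0,0,0,0,-0.3],[0,0,0,0,0,0,-0.3],[0,0,0,0,0,0,-0.3],[0,0,-0.02,0,0,0,-0.3],[0,0,-0.06,0,0,0,-0.3],[0,0,-0.14,0,0,0,-0.3],[0,0,-0.2,0,0,0,-0.3],[0,0.2,-0.25,0,0,0,-0.3],[0,0.3,-0.25,0,0,0,-0.3],[0,0.4,-0.25,0,0,0,-0.3],[0,0.4,-0.25,0,0,0,-0.3],[0,0.4,-0.25,0,0,0,-0.3],[0,0.4,-0.25,0,0,0,-0.3],[0,0.4,-0.25,0,0,0,-0.3]]'
python3 - <<'E'
from h import *
import cv2
sc=eyes.capture("scene")
cv2.imwrite("pics/s4.png",cv2.resize(sc[125:310,170:340],None,fx=3.2,fy=3.2,interpolation=cv2.INTER_CUBIC))
E
```

```text
time: 7.9
ee_pos: [483.7, -34.1, 253.5]
eef_rot: [-0.0, 1.0, 0.0, 0.0]
contact_force: [0.2, 0.3, 0.2]
width: 59.3
grasp_force: 0.0
```

View pics/s4.png

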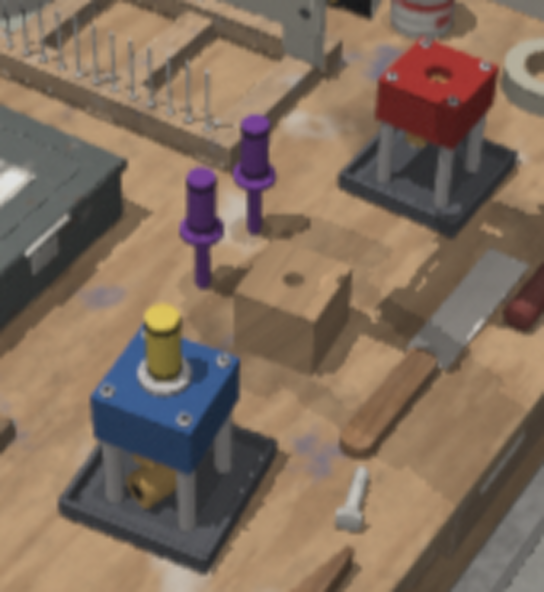

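```bash
python3 - <<'E'
from h import *
f=lambda u:(170+u[0]/3.2-.4,125+u[1]/3.2-.4)
for z in (10,20,30): print(z,atz("scene",f((140,489)),z).round(0),"bottom edge",atz("scene",f((150,508)),z-10).round(0))
print("brass2",[atz("scene",f((138,465)),z).round(0).tolist() for z in (20,50,64)])
E
```

```text
10 [493. 183.  10.] bottom edge [483. 186.   0.]
20 [488. 189.  20.] bottom edge [478. 192.  10.]
30 [483. 195.  30.] bottom edge [474. 198.  20.]
brass2 [[501.0, 173.0, 20.0], [486.0, 192.0, 50.0], [479.0, 201.0, 64.0]]
```

The insert's lower end is about 25 mm off the axis at lying height, so it is resting in the tray. The drift stands collar-down, the red insert is in place, and the arm is clear.

```bash
python3 -c "
from plant import ctrl
print(ctrl.sign_off())"
```

```text
the job is handed in; nothing more can be done
None
```

The job is handed in: the blue insert lies in its tray, the drift stands collar-down in the blue hole, released, and the red insert is still in its pocket; the arm finished at 7.9 s, and sign-off returned no verdict.

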